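# Hang the slip sieve in its bayonet stand and lock it

### The arm

A 6-joint arm with a two-finger parallel gripper is mounted at the origin on a cart in front of the work surface, level with it; the furniture and walls round the work are solid. World frame = base frame: x ahead of the robot, y to its left, z up, the work surface at z = 0. Lengths are in m, angles in rad, forces in N, time in s.
With the tool pointing down it reaches from about 0.35 to 1 m from the base axis. Payload 7.1 kg.
Tool frame: the origin (TCP) lies between the finger pads; the fingertips stand 22 mm ahead of it and the grasp point (between the pads) lies 3 mm ahead of it; z points along the fingers, y is the line along which they close (so a half turn about z gives the same grasp; the last joint's range is limited). The gripper opens to 85 mm and grips with 20 to 120 N. Pads are 22 mm wide; open, the fingers measure 114 mm over their backs; the gripper's body (76 mm by 85 mm) begins 54 mm behind the grasp point. The pads swing forward as they close: fully open they stand 13 mm farther back than shut.
Start: joints at [-1.217, 0.423, 1.63, -0, 1.089, -0.019], TCP at [0.228, -0.582, 0.253] pointing down, gripper open.
Joint ranges: [-3, 3], [-0.9, 2.11], [0.09, 2.58], [-1.31, 4.45], [0.11, 2.69], [-2.54, 2.54]. Speed limits (rad/s): [2.39, 2.39, 3.01, 3.14, 3.14, 3.14].

### API

Orientations are given as a rotation vector (axis times angle).
In Python, from rig import manip gives the robot as it stands. The module is installed in compiled form; this text tells all that it offers. Calls block until the motion is done:
- manip.move_to(position, orientation): joint-space move of the TCP to a pose.
- manip.servo_line(position, orientation=None, rate=0.15): straight line of the TCP; orientation=None keeps the orientation; rate is the mean speed in m/s.
- manip.set_joints(angles): joint-space move.
- manip.command_gripper(opening, f_grip=None): finger opening in m; f_grip is the grip in N (None keeps the last); returns when the fingers have stopped.
- manip.hold(seconds).
- manip.solve_ik(position, orientation): joint angles nearest the present ones, or None.
- manip.camera(name): name is "scene" or "side" or "wrist"; returns a dict with "image" (384x512x3 uint8, red, green, blue), "fx", "fy", "cx", "cy" (pixels), "cam_to_world" (4x4, takes a point from camera to world coordinates); the wrist camera has in their place "mount" (4x4, takes a point from camera to tool coordinates, whose origin is the TCP and whose axes are the flange's). Camera axes: x right, y down, z forward; pixel columns grow to the right and rows downward; lengths in m; the calibration is good to about 2 mm. A picture is of the moment at which its call begins: read the wrist's pose just before it. There is no depth.
A pose or a line that the arm cannot do raises manip.IKError and nothing moves.
- manip.sign_off(): hands the job in; it is judged then, once.
Readings, each from a call of its own:
- manip.get_time(): time.
- manip.get_joint_positions(): joint angles.
- manip.get_joint_vel(): joint speeds.
- manip.get_tau(): joint torques, N m.
- manip.get_position(): TCP position.
- manip.get_ee_rot(): TCP orientation.
- manip.get_contact_force(): force on the tool from outside, world axes, zero at the start.
- manip.get_torque(): the same for the moment, N m.
- manip.get_width(): finger opening in m.
- manip.get_grip_force(): force on a finger pad.
Only numpy, scipy, OpenCV 4.12 (cv2) and the standard library are available. Lean on these libraries where they do the work, as an engineer would, in place of code of your own. Each camera call takes 0.05 s, during which the arm holds its last target. There are 200 camera calls.

### The job

Hang the round hand sieve in the three-legged stand over the mixing bowl, its three lugs down through the gates between the hooks, then turn it clockwise (seen from above) until the lugs drop into their locking notches and it sits fully down, level and released. The notches can be anywhere along the run, so feel for the drop under light pressure, and stop there: the lugs are only soft-soldered, so never lean on the sieve or wrench it. Leave the bowl, the brush and the cup where they are.

Things in the scene. Friction and masses are not known exactly. Their poses are not given: they have to be found in the camera images.
- sieve: Round steel hand sieve, loose, 0.25-0.5 kg, upright on the bench. Origin: centre of its underside, z up. Drum 46 mm high, 116 mm across (rim 118), its lowest 10 mm tapering in to 110 mm; three lugs; a steel strap along x over the open top with a wooden grip bar. The lugs are soft-soldered: all contact forces between sieve and stand together must stay under 45 N.
- sieve_grip (a point): Middle of the sieve's grip bar, on the sieve's axis 78 mm above its underside. Bar 70 mm long (sieve's x), 16 mm thick (y), 22 mm tall, beside it free space. Grip it across its 16 mm; lifted and turned by it, the sieve follows.
- sieve_lug (a point): One of the three lugs: round pins, 8 mm thick, level and radial, ending 69.5 mm from the sieve's axis, at 0 (sieve's +x, this one), 120 and 240 degrees about its z. The point lies in the pin's middle, 65 mm from the axis, 34 mm above the sieve's underside.
- stand: Rigid metal sieve stand bolted to the bench, over the bowl. Origin: on its vertical axis at bench height. Ring with a 120 mm bore for the drum; over it three flat hook arms, undersides 138 mm and tops 143 mm above the bench (screw heads 147), 62.5 to 77 mm from the axis, and between them three gates. Three legs 121 mm from the axis.
- stand_gate (a point): Middle of one gate, on the run 65 mm from the stand's axis. Gates: gaps between the hook arms, 15 degrees (17 mm) wide, at 0 (stand's +x, this one), 120 and 240 degrees about z; any lug fits any gate. Lugs go down through them to the run; the sieve's underside is then 96 mm above the bench. A black thumbscrew sticks out below this gate.
- stand_run (a point): On the stand's axis at the height of the run (126 mm), the flat ring face on which the lugs slide clockwise (from above) from each gate under a hook arm, to a boss that stops them 83 degrees on. In it three notches, 120 degrees apart, 12 mm wide, 6 mm deep, their middles 27 to 77 degrees on from the gates: set anew each time, not measured. Lugs in notches: underside at 90 mm.
- bowl: Pinkish mixing bowl, 205 mm across and 82 mm high, standing loose on the bench under the stand. Origin: centre of its underside. To be left alone.
- brush: Wide glue brush with a wooden handle, 198 x 34 x 15 mm, lying between sieve and stand. Origin: middle of its underside. To be left alone.
- cup: Plastic cup with set pink silicone, 94 mm across and 83 mm high, standing to the left of the sieve. Origin: centre of its underside. To be left alone.

How it is judged:
On the way:
1. the sieve hangs in the stand with its three lugs down through the gates, on the run or lower (z of sieve in the frame of stand below 0.099 m and horizontal distance between sieve and stand below 0.004 m and angle between sieve's own z axis and vertical below 0.06 rad), for 0.1 s.
At the end, for the whole second after the job is handed in: the sieve sits locked in the stand: lugs down in the notches (its underside less than 92 mm above the bench, where 90 mm is fully home and 96 mm is still on the run), centred within 4 mm, level within 0.03 rad, at rest, with bowl, brush and cup within 25 mm of where they stood (z of sieve in the frame of stand below 0.092 m and horizontal distance between sieve and stand below 0.004 m and angle between sieve's own z axis and vertical below 0.03 rad and linear speed of sieve below 0.01 m/s and distance of each of bowl, brush, cup from where it was at the start of the episode below 0.025 m); the robot touches nothing.
It fails at once if the sieve is pressed or wrenched against the stand with more than 45 N (contact force between sieve and stand above 45 N).
It fails at once if the bowl is shifted by more than 25 mm (distance of bowl from where it was at the start of the episode above 0.025 m).
It fails at once if the brush is shifted by more than 25 mm (distance of brush from where it was at the start of the episode above 0.025 m).
It fails at once if the cup is shifted by more than 25 mm (distance of cup from where it was at the start of the episode above 0.025 m).
It also fails if it takes over 64 s, if anything falls off the work surface, if the arm or the gripper's body presses on something with over 40 N, if the wrist force passes 120 N, or if a joint passes its speed limit or range.

## Working session

There is one attempt and no reset: what is moved stays moved. The work goes in short steps, each a Python script; the robot and the scene stay as the last script left them, time stands still between calls to the robot, and variables do not carry over. Pictures are saved under pics/ and viewed, at most 10 in all, crops included, and the job is handed in when it is done.

```bash
mkdir -p pics; python3 - <<'E'
from rig import manip as m
import cv2,numpy as np
for n in ("scene","side","wrist"):
    p=m.get_position();r=m.get_ee_rot()
    c=m.camera(n); cv2.imwrite(f"pics/{n}0.png",c["image"][:,:,::-1])
    np.set_printoptions(precision=4,suppress=True)
    print(n,c["fx"],c["fy"],c["cx"],c["cy"],c.get("cam_to_world",c.get("mount")))
print(p,r,m.get_time(),m.get_width())
E
```

```text
scene 385.66233903664744 385.66233903664744 255.2907652607055 191.94130786344576 [[-0.5882 -0.5867  0.5566 -0.0625]
 [-0.8087  0.4294 -0.402   0.4942]
 [-0.0031 -0.6866 -0.7271  0.8759]
 [ 0.      0.      0.      1.    ]]
side 444.56162557871784 444.56162557871784 257.142751740426 186.32667546756403 [[ 0.9887 -0.0775  0.1284  0.3816]
 [-0.1499 -0.4988  0.8537 -1.0615]
 [-0.0021 -0.8633 -0.5047  0.7595]
 [ 0.      0.      0.      1.    ]]
wrist 304.71212539943576 304.71212539943576 255.09760127106387 187.95747709117666 [[-0.0003 -0.9558 -0.294   0.0748]
 [ 1.     -0.0004  0.0003 -0.0003]
 [-0.0004 -0.294   0.9558 -0.1216]
 [ 0.      0.      0.      1.    ]]
[ 0.2275 -0.5816  0.2526] [-3.0858 -0.5819  0.0003] 0.15 0.08516347352070176
```

View pics/scene0.png

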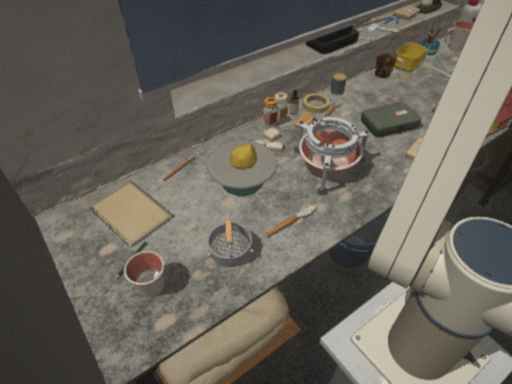

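View pics/side0.png

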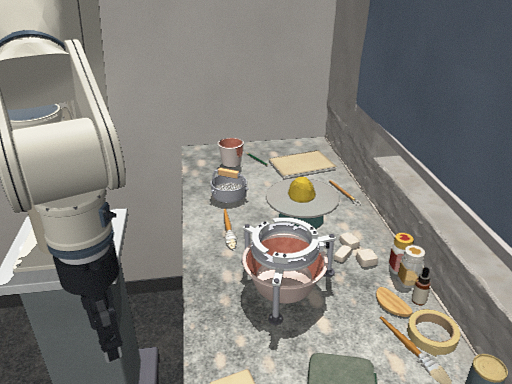

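The scene picture shows the sieve grip at (229,231) and the stand ring centred at about (334,137). The side picture has the grip at (228,173) and the ring at about (287,243). The brush lies between them and the cup is beyond the sieve.

```bash
cat > h.py <<'E'
from rig import manip as m
import cv2,numpy as np
from scipy.spatial.transform import Rotation as R
np.set_printoptions(precision=4,suppress=True)
def down(yaw): # tool z down, tool x at world angle yaw
    return (R.from_euler('z',yaw)*R.from_euler('x',np.pi)).as_rotvec()
def shot(name,f,big=False):
    p=np.array(m.get_position());r=R.from_rotvec(m.get_ee_rot()).as_matrix()
    c=m.camera(name);cv2.imwrite(f"pics/{f}.png",c["image"][:,:,::-1])
    if name=="wrist":
        T=np.eye(4);T[:3,:3]=r;T[:3,3]=p;T=T@c["mount"]
    else:T=c["cam_to_world"]
    np.savez(f"pics/{f}.npz",T=T,k=[c["fx"],c["fy"],c["cx"],c["cy"]])
def ray(f,uv):
    d=np.load(f"pics/{f}.npz");k=d["k"];T=d["T"]
    v=T[:3,:3]@np.array([(uv[0]-k[2])/k[0],(uv[1]-k[3])/k[1],1]);return T[:3,3],v
def atz(f,uv,z):
    o,v=ray(f,uv);return o+v*(z-o[2])/v[2]
def proj(f,P):
    d=np.load(f"pics/{f}.npz");k=d["k"];T=d["T"];P=np.atleast_2d(P)
    q=(P-T[:3,3])@T[:3,:3];return np.c_[q[:,0]/q[:,2]*k[0]+k[2],q[:,1]/q[:,2]*k[1]+k[3]]
E
python3 - <<'E'
from h import *
shot("scene","s");shot("side","d")
for a,b,z in (((229,231),(228,173),.078),((334,137),(287,243),.14)):
    print(atz("s",a,z),atz("d",b,z))
for P in ((.28,.12),(.45,.1)):
  for yaw in np.arange(-180,180,30): 
    q=m.solve_ik([P[0],P[1],.3],down(np.deg2rad(yaw)));print(P,yaw,None if q is None else np.array(q))
E
```

```text
[0.4758 0.1903 0.078 ] [0.4754 0.1889 0.078 ]
[ 0.5451 -0.2397  0.14  ] [ 0.5678 -0.2758  0.14  ]
(0.28, 0.12) -180 [ 0.3658 -0.1655  2.2065  0.      1.1005 -1.205 ]
(0.28, 0.12) -150 [ 0.3658 -0.1655  2.2065  0.      1.1005 -1.7286]
(0.28, 0.12) -120 [ 0.3658 -0.1655  2.2065  0.      1.1005 -2.2522]
(0.28, 0.12) -90 None
(0.28, 0.12) -60 None
(0.28, 0.12) -30 [ 0.3658 -0.1655  2.2065 -0.      1.1005  2.4602]
(0.28, 0.12) 0 [ 0.3658 -0.1655  2.2065 -0.      1.1005  1.9366]
(0.28, 0.12) 30 [ 0.3658 -0.1655  2.2065 -0.      1.1005  1.413 ]
(0.28, 0.12) 60 [ 0.3658 -0.1655  2.2065 -0.      1.1005  0.8894]
(0.28, 0.12) 90 [ 0.3658 -0.1655  2.2065 -0.      1.1005  0.3658]
(0.28, 0.12) 120 [ 0.3658 -0.1655  2.2065 -0.      1.1005 -0.1578]
(0.28, 0.12) 150 [ 0.3658 -0.1655  2.2065 -0.      1.1005 -0.6814]
(0.45, 0.1) -180 [ 0.1929  0.1183  1.9323  0.      1.091  -1.3779]
(0.45, 0.1) -150 [ 0.1929  0.1183  1.9323  0.      1.091  -1.9015]
(0.45, 0.1) -120 [ 0.1929  0.1183  1.9323  0.      1.091  -2.4251]
(0.45, 0.1) -90 None
(0.45, 0.1) -60 None
(0.45, 0.1) -30 [ 0.1929  0.1183  1.9323 -0.      1.091   2.2872]
(0.45, 0.1) 0 [ 0.1929  0.1183  1.9323 -0.      1.091   1.7636]
(0.45, 0.1) 30 [ 0.1929  0.1183  1.9323 -0.      1.091   1.24  ]
(0.45, 0.1) 60 [ 0.1929  0.1183  1.9323 -0.      1.091   0.7165]
(0.45, 0.1) 90 [ 0.1929  0.1183  1.9323 -0.      1.091   0.1929]
(0.45, 0.1) 120 [ 0.1929  0.1183  1.9323 -0.      1.091  -0.3307]
(0.45, 0.1) 150 [ 0.1929  0.1183  1.9323  0.      1.091  -0.8543]
```

```bash
python3 - <<'E'
from h import *
m.move_to([.556,-.257,.34],down(1.2)); m.hold(.2); shot("wrist","w_stand")
m.move_to([.4756,.19,.30],down(1.6)); m.hold(.2); shot("wrist","w_sieve")
print(m.get_time(),m.get_position())
a=cv2.imread("pics/w_stand.png");b=cv2.imread("pics/w_sieve.png")
cv2.imwrite("pics/w_stand_b.png",cv2.resize(a,(800,600),interpolation=cv2.INTER_CUBIC))
cv2.imwrite("pics/w_sieve_b.png",cv2.resize(b,(800,600),interpolation=cv2.INTER_CUBIC))
E
```

```text
4.1333 [0.476  0.1894 0.3   ]
```

View pics/w_stand_b.png

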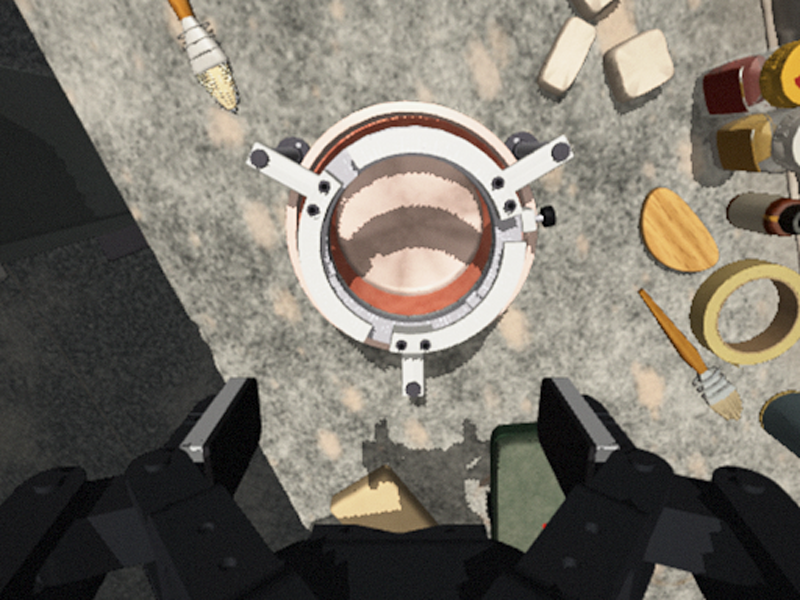

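View pics/w_sieve_b.png

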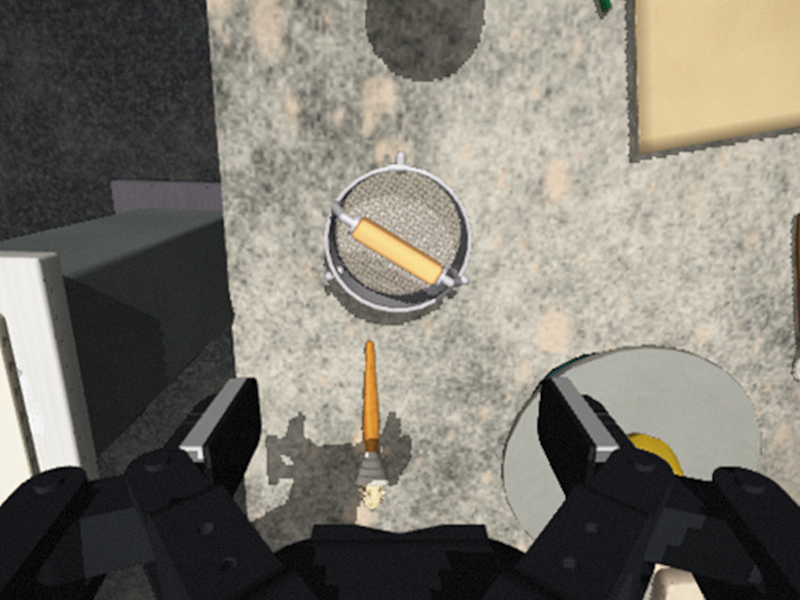

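The stand view (800 px wide) shows leg caps at (260,158), (561,151), (413,389), gates near (512,228), (382,332), (343,165), and the thumbscrew at (548,215). The sieve view shows the bar centre near (397,251), lug tips at (401,155), (328,276), (465,282), and the +x lug at the lower right.

```bash
python3 - <<'E'
from h import *
from scipy.optimize import least_squares
# sieve bar
b=cv2.imread("pics/w_sieve.png");h=cv2.cvtColor(b,cv2.COLOR_BGR2HSV)
k=cv2.inRange(h,(8,100,120),(25,255,255));k[:,:200]=0;k[:120]=0;k[200:]=0;k[:,320:]=0
pts=cv2.findNonZero(k);rc=cv2.minAreaRect(pts);print(rc)
bx=cv2.boxPoints(rc);print(np.array([atz("w_sieve",p,.085) for p in bx]),atz("w_sieve",rc[0],.087))
S=1.5625
tips=np.array([(465,282),(401,155),(328,276)])/S
def f(v):
    a=v[2]+np.deg2rad([0,120,240])
    P=np.c_[v[0]+.0695*np.cos(a),v[1]+.0695*np.sin(a),0*a+.034]
    return (proj("w_sieve",P)-tips).ravel()
best=min((least_squares(f,[.475,.19,y]) for y in (-2,-1,0,1,2,3)),key=lambda s:s.cost)
print("sieve",best.x,np.rad2deg(best.x[2]),best.fun)
# stand
caps=np.array([(561,151),(260,158),(413,389)])/S
def g(v):
    a=v[2]+np.deg2rad([0,120,240]);P=np.c_[v[0]+.121*np.cos(a),v[1]+.121*np.sin(a),0*a+v[3]]
    return (proj("w_stand",P)-caps).ravel()
best=min((least_squares(g,[.556,-.257,y,.13]) for y in (-2,-1,0,1,2,3)),key=lambda s:s.cost)
v=best.x;print("stand",v,np.rad2deg(v[2]),best.fun)
for p in ((512,228),(382,332),(343,165)):
    q=atz("w_stand",np.array(p)/S,.135)-np.r_[v[:2],0];print(np.rad2deg(np.arctan2(q[1],q[0])),np.hypot(*q[:2]))
a=cv2.imread("pics/w_stand.png")[60:240,175:375];cv2.imwrite("pics/st_crop.png",cv2.resize(a,None,fx=3.3,fy=3.3,interpolation=cv2.INTER_CUBIC))
E
```

```text
((254.40896606445312, 160.2924041748047), (61.39088821411133, 15.672688484191895), 31.32869529724121)
[[0.4408 0.2031 0.085 ]
 [0.4498 0.2182 0.085 ]
 [0.5095 0.1837 0.085 ]
 [0.501  0.1677 0.085 ]] [0.4748 0.1939 0.087 ]
sieve [0.4752 0.1914 5.7473] 329.2955396796962 [ 1.556   0.9739  0.3166 -1.8175 -1.8928  1.3131]
stand [ 0.5673 -0.2521  0.1722  0.1165] 9.866720518590563 [ 0.053   0.1865 -0.1913 -0.0313  0.16   -0.1808]
-11.209719068137142 0.06984960792144955
-129.76057646078925 0.06795907322251168
109.03845534109104 0.0711061506526159
```

View pics/st_crop.png

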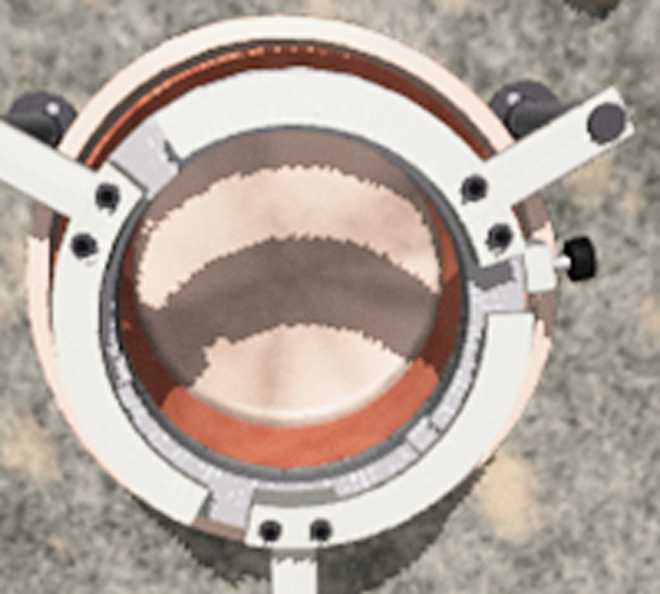

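The crop shows the gates well: A at about (503,289) beside the thumbscrew, B at (226,514), C at (146,163). The hook ring's outer edge is clear, so I'll fit on it at z=0.143 and check the fit with an overlay.

```bash
python3 - <<'E'
from h import *
from scipy.optimize import least_squares
def cp(p): return np.array(p,float)/3.3+[175,60]-.35
out=[(52,310),(58,240),(300,68),(220,80),(390,92),(535,315),(503,430),(390,535),(103,450),(190,522)]
O=np.array([atz("w_stand",cp(p),.143)[:2] for p in out])
s=least_squares(lambda v:np.hypot(*(O-v[:2]).T)-.077,[.567,-.252],loss="soft_l1",f_scale=.001)
s2=least_squares(lambda v:np.hypot(*(O-v[:2]).T)-v[2],[.567,-.252,.077])
print(s.x,s.fun,s2.x)
c=s.x
E_={"A":[(482,265),(490,312),(535,315)],"B":[(210,490),(193,525),(258,500),(245,541)],"C":[(178,172),(145,125),(147,192),(112,162)]}
for n,ps in E_.items():
    for p in ps:
        q=atz("w_stand",cp(p),.142)[:2]-c; print(n,p,np.rad2deg(np.arctan2(q[1],q[0])),np.hypot(*q))
# overlay
yaw=np.deg2rad(-10.5)
img=cv2.resize(cv2.imread("pics/w_stand.png")[60:240,175:375],None,fx=3.3,fy=3.3,interpolation=cv2.INTER_CUBIC)
def dr(P,col):
    q=(proj("w_stand",P)-[175,60]+.35)*3.3
    cv2.polylines(img,[np.int32(np.round(q))],False,col,1)
t=np.linspace(0,2*np.pi,200)
for r,z,col in ((.077,.143,(0,255,0)),(.0625,.143,(0,255,0)),(.06,.126,(255,0,0))):
    dr(np.c_[c[0]+r*np.cos(t),c[1]+r*np.sin(t),0*t+z],col)
for k in range(3):
  for d in (-7.5,7.5):
    a=yaw+np.deg2rad(120*k+d);u=np.array([np.cos(a),np.sin(a)])
    dr(np.array([[*(c+u*r),.143] for r in (.06,.08)]),(0,0,255))
cv2.imwrite("pics/ov.png",img)
E
```

```text
[ 0.5675 -0.2512] [ 0.0007  0.0019  0.0007  0.0007 -0.0007  0.0003  0.0013  0.0037 -0.0005
  0.    ] [ 0.5675 -0.2518  0.0779]
A (482, 265) -3.761839223481386 0.062360607467353425
A (490, 312) -17.921154652898892 0.06308368559556016
A (535, 315) -19.28240330055121 0.07755650057031353
B (210, 490) -137.37519662942697 0.0638026718462257
B (193, 525) -137.22844177852028 0.07797555784748007
B (258, 500) -122.23062892035263 0.06208106607761554
B (245, 541) -123.38997600984094 0.07782120352548814
C (178, 172) 105.95289606371246 0.059683406426107546
C (145, 125) 105.41771087127266 0.07662170987632817
C (147, 192) 116.59857230007458 0.06187551403956722
C (112, 162) 116.83129790393603 0.07568289066358831
```

View pics/ov.png

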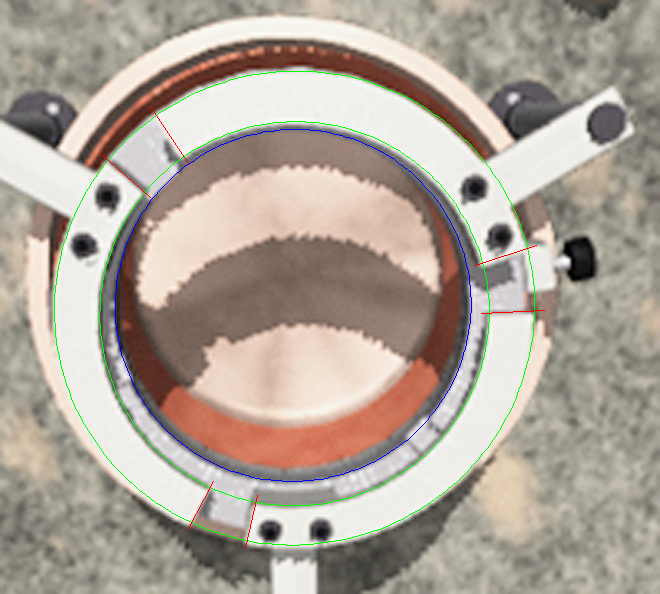

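The overlay fits the stand: centre about (0.5675,-0.2515), gates at about -10°, 110° and -130°. Next I grasp the bar with tool yaw 150° and carry it over at yaw 170°, which leaves about 90° of clockwise wrist travel.

```bash
python3 - <<'E'
from h import *
d=np.deg2rad
m.command_gripper(.06)
m.move_to([.475,.1925,.16],down(d(150)))
m.servo_line([.475,.1925,.081],rate=.08)
print("pre",m.get_contact_force())
m.command_gripper(.0,40); m.hold(.2)
print("w",m.get_width(),m.get_grip_force(),m.get_contact_force())
m.servo_line([.475,.1925,.29],rate=.15); m.hold(.3)
print("lift",m.get_contact_force(),m.get_torque(),m.get_width())
m.move_to([.5675,-.2515,.29],down(d(170)))
m.servo_line([.5675,-.2515,.262],rate=.1); m.hold(.4)
F=m.get_contact_force();print(F,m.get_torque(),m.get_position(),m.get_time());np.save("F0.npy",F)
for n in("scene","side","wrist"):shot(n,"h_"+n)
a=cv2.imread("pics/h_scene.png")[70:220,250:420];b=cv2.imread("pics/h_side.png")[130:330,190:390]
cv2.imwrite("pics/h2.png",np.hstack([cv2.resize(a,(400,353),interpolation=2),cv2.resize(b,(400,400),interpolation=2)[:353]]))
E
```

```text
pre [-0.022   0.4125  0.5278]
w 0.015498967685987334 40.74812650680542 [-0.9323 -1.2114  5.7186]
lift [ 0.0126 -0.5658 -3.825 ] [ 0.0095  0.0092 -0.0293] 0.015379422336740774
[ 0.0764  0.7642 -3.9632] [0.0059 0.0014 0.0524] [ 0.5676 -0.2516  0.2624] 11.6
```

View pics/h2.png

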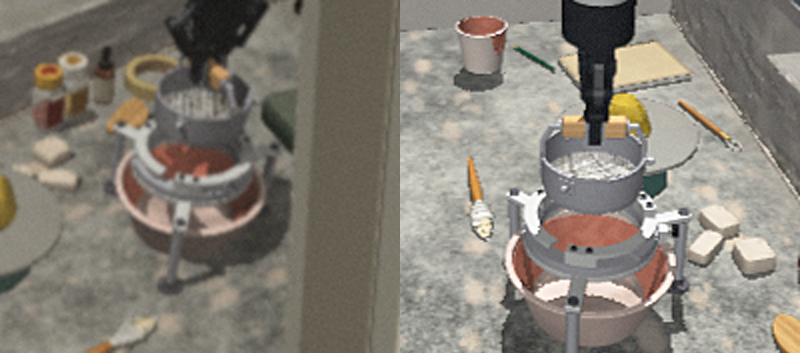

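View pics/h_wrist.png

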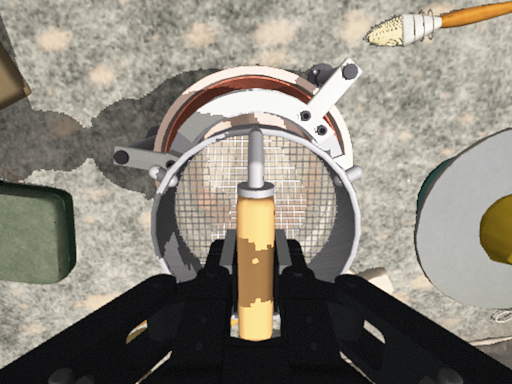

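The wrist view shows the lug tips at about (155,172) and (357,172), rim outer extents at left 152, right 360 and top 127, and the bar straight in the fingers. I'll solve for the sieve offset in the hand from these.

```bash
python3 - <<'E'
from h import *
from scipy.optimize import least_squares
p=np.array([.5676,-.2516,.2624]);t=np.linspace(0,2*np.pi,721)
def res(v):
    c=p[:2]+v[:2];z0=p[2]-.081
    q=proj("h_wrist",np.c_[c[0]+.059*np.cos(t),c[1]+.059*np.sin(t),0*t+z0+.046])
    a=np.deg2rad(-10)+v[2]+np.deg2rad([120,240])
    l=proj("h_wrist",np.c_[c[0]+.0695*np.cos(a),c[1]+.0695*np.sin(a),0*a+z0+.034])
    l=l[np.argsort(l[:,0])]
    return np.r_[q[:,0].min()-152,q[:,0].max()-360,q[:,1].min()-127,(l-[[150,174],[360,173]]).ravel()]
s=least_squares(res,[0,0,0]);print(s.x,np.rad2deg(s.x[2]),s.fun)
# stand centre estimate from this same view would be relative; compare predicted leg caps/hook outline
c=np.array([.5675,-.2515])
q=proj("h_wrist",np.c_[c[0]+.077*np.cos(t),c[1]+.077*np.sin(t),0*t+.143]);i=q[:,1].argmin();print("hook far edge",q[i])
for a in (-10,110,-130):
  a=np.deg2rad(a);print(proj("h_wrist",[[c[0]+.077*np.cos(a+d),c[1]+.077*np.sin(a+d),.143] for d in (-.131,.131)]))
print(R.from_rotvec(m.get_ee_rot()).as_matrix())
E
```

```text
[0.0015 0.0002 0.0063] 0.3598084201480231 [-1.3671  0.7061  3.7943 -0.4961 -1.8387  1.1666 -2.1883]
hook far edge [255.0463  91.7526]
[[243.9705 270.1249]
 [266.2856 270.1237]]
[[344.0822 154.0837]
 [333.1267 132.0798]]
[[177.0305 132.1365]
 [166.1034 154.1395]]
[[-0.9848  0.1737  0.0002]
 [ 0.1737  0.9848 -0.0001]
 [-0.0002 -0.0001 -1.    ]]
```

```bash
cat >> h.py <<'E'
F0=np.load("F0.npy") if __import__("os").path.exists("F0.npy") else np.zeros(3)
def fc(): return np.array(m.get_contact_force())-F0
E
python3 - <<'E'
from h import *
o=down(np.deg2rad(170)); x,y=.5666,-.2514
m.servo_line([x,y,.212],o,rate=.1); m.hold(.1)
print(fc(),m.get_time()); z=.212
while z>.1765:
    z-=.0015; m.servo_line([x,y,z],o,rate=.04)
    f=fc(); L=np.hypot(f[0],f[1])
    if L>1.5 or abs(f[2])>1.5: print(round(z-.081,4),round(x,4),round(y,4),f)
    if f[2]>7 or L>15: print("stop");break
    if L>2: x+=np.clip(f[0]*1e-4,-5e-4,5e-4); y+=np.clip(f[1]*1e-4,-5e-4,5e-4)
m.hold(.2);print(z,x,y,fc(),m.get_torque(),m.get_position(),m.get_time())
E
```

```text
[-0.4985 -0.0966  0.7821] 12.5
0.113 0.5666 -0.2514 [-0.2633 -1.4814  0.165 ]
0.1055 0.5666 -0.2514 [-1.0493 -1.5571  1.2729]
0.104 0.5666 -0.2514 [-0.2281 -1.8794 -1.1936]
0.095 0.5666 -0.2514 [-3.1059  0.6643  9.7772]
stop
0.17599999999999996 0.5666 -0.2514 [-3.4424  1.3524 10.5718] [0.2919 0.5291 0.0014] [ 0.5667 -0.2515  0.1773] 18.7
```

The lugs went through the gates and the sieve is on the run. Next is a clockwise sweep under light pressure.

```bash
cat > turn.py <<'E'
from h import *
import sys
yaw,x,y,z=map(float,sys.argv[1:5]); end=float(sys.argv[5]); step=1.2
def go(): m.servo_line([x,y,z],down(np.deg2rad(yaw)),rate=.04); return fc()
f=go(); z0=m.get_position()[2]; t0=m.get_time(); n=0; Z=z0
while yaw>end and m.get_time()-t0<22:
    yaw-=step; f=go(); n+=1; Z=m.get_position()[2]; T=m.get_torque()[2]; L=np.hypot(*f[:2])
    if n%4==0 or f[2]<1.5 or abs(T)>.6: print(round(yaw,1),f,"T",round(T,3),"z",round(Z,5),round(z,5))
    if L>14 or f[2]>14 or abs(T)>1.0: print("guard");break
    if L>3: x+=np.clip(f[0]*1e-4,-4e-4,4e-4); y+=np.clip(f[1]*1e-4,-4e-4,4e-4)
    if f[2]<1.5:
        while f[2]<4 and z>.1700: z-=.0005; f=go()
        Z=m.get_position()[2]; print(" probe",round(z,4),round(Z,5),f)
        if Z<z0-.003: print("DROP");break
    elif f[2]>6: z+=.0002
    elif f[2]<3: z-=.0002
m.hold(.2);print(dict(yaw=yaw,x=x,y=y,z=z),fc(),m.get_torque(),m.get_position(),m.get_width(),m.get_time())
E
python3 turn.py 170 .5666 -.2514 .1767 87
```

```text
165.2 [-0.2407 -1.5101  7.5144] T 0.046 z 0.17731 0.1773
160.4 [-0.6456 -0.3282  3.8075] T -0.079 z 0.17739 0.1775
155.6 [-0.685  -1.0016  3.7061] T -0.053 z 0.17741 0.1773
150.8 [-0.0798 -1.2519  5.5871] T 0.046 z 0.17736 0.1773
146.0 [-0.1719 -1.5161  6.2447] T 0.059 z 0.17734 0.1773
141.2 [-0.1192 -0.4715  3.188 ] T -0.032 z 0.17736 0.1775
136.4 [ 0.7408 -0.7044  4.6226] T -0.026 z 0.17736 0.1773
131.6 [ 0.0021 -0.4591  4.7414] T 0.011 z 0.17735 0.1773
126.8 [-0.904  -1.2323  4.428 ] T -0.027 z 0.17738 0.1775
122.0 [-0.0953 -0.3765  4.3727] T -0.052 z 0.17737 0.1773
119.6 [ 1.3884 -1.2933  1.1108] T -0.025 z 0.1771 0.1773
 probe 0.1763 0.17664 [-0.7465 -1.2236  5.7238]
118.4 [ 1.4329 -1.0843  0.4431] T -0.097 z 0.17603 0.1763
 probe 0.1753 0.1754 [ 1.0292 -1.7466  4.0953]
117.2 [ 1.7325 -1.5068  1.3348] T -0.037 z 0.17504 0.1753
 probe 0.1708 0.17133 [ 1.2728 -1.1883  7.6231]
DROP
{'yaw': 117.20000000000037, 'x': 0.5666, 'y': -0.2514, 'z': 0.1708} [ 1.192  -2.5095  9.0105] [-0.0826 -0.2131 -0.1477] [ 0.5668 -0.2515  0.1713] 0.015973636820965784 33.4
```

It dropped 6 mm at about 53° with light forces. I'll relieve the pressure, release and check.

```bash
python3 - <<'E'
from h import *
o=down(np.deg2rad(117.2))
m.servo_line([.5666,-.2514,.1713],o,rate=.03); print(fc())
m.command_gripper(.045); m.hold(.2); print(m.get_width(),m.get_contact_force())
m.servo_line([.5666,-.2514,.33],rate=.12); m.hold(.3); print(m.get_contact_force(),m.get_time())
for n in("wrist","side"):shot(n,"e_"+n)
a=cv2.imread("pics/e_wrist.png");b=cv2.imread("pics/e_side.png")[140:330,200:390]
cv2.imwrite("pics/e2.png",np.hstack([cv2.resize(a,(440,330)),cv2.resize(b,(330,330),interpolation=2)]))
E
```

```text
[ 1.8663 -2.0836  6.5837]
0.045132561959712554 [-0.5652 -0.9078 -0.1796]
[-0.0787 -0.1853 -0.2332] 36.0167
```

View pics/e2.png

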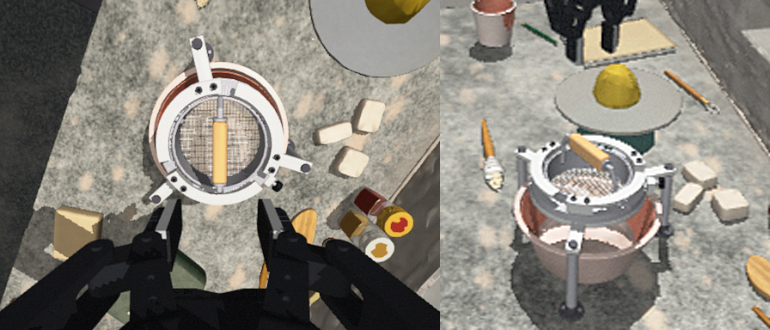

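The sieve is seated level and centred in the stand, bar at about (219,152) in the wrist half, and the gripper is clear. Bowl and brush look undisturbed.

```bash
python3 -c "
from rig import manip as m
print(m.sign_off())"
```

```text
the job is handed in; nothing more can be done
None
```

The sieve is locked in the stand: its lugs dropped 6 mm into the notches about 53° clockwise from the gates, it is released and looks level, and the job is handed in at about 36 s; the interface returned no verdict.

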